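Shim the rocking laboratory balance level

TASK

The laboratory balance rocks on its bench because the foot under the red knob is too short. Push the orange wedge shim, thin end first, under that foot until the balance stands level and no longer rocks, and leave the shim there. Only push the shim along the bench, never lift it, and touch neither the balance nor the jar, the weight and the cup around it.

Things in the scene. Friction and masses are not known exactly. Their poses are not given: they have to be found in the camera images.
- station: White and teal laboratory balance, chassis 232 x 210 mm, its steel pan's top 83 mm above the bench; it cannot slide. Origin: the bench point below the short foot, fixed while the balance rocks. x: to the balance's back, y: along its front to the other front foot (170 mm away, teal knob), z up. Chassis front at x = 30 mm; two 34 mm wide ears for the front feet stick out to x = -17 mm.
- short_foot (a point): Lowest point of the short foot: a steel ball end, 34 mm in diameter, under the 26 mm wide red knob on the ear at the balance's front corner (station x = y = 0). About 0.5 mm above the bench when the balance leans on it, 10 mm when level. Ear underside 26 mm, knob top 56 mm above the bench when level.
- balance (a joint): Rocking, rad, about the diagonal of the two good feet, 137 mm from the short foot. 0 = level, a hard stop: the foot opposite stands on the bench. -0.0695 = leaning on the short foot, as it does by its own weight (2 to 5 N there). The wedge raises it towards 0 with a push of about 6 to 25 N (more if the fingers also bear down on the shim), rising at 0; the shim does not slip back when let go.
- shim: Orange plastic wedge, loose and flat on the bench, 120 mm long (x), 46 mm wide (y), 60 g, black ribs across the thick end. Origin: centre of its underside; x points to the thin end. Its top slopes straight from 18 mm high at the back to 2 mm at the tip, 10 mm midway: the balance is level with the foot over the origin, within 10 mm.
- shim_back (a point): Centre of the shim's flat upright back face (46 mm wide, 18 mm high), 9 mm above the bench: where to push. Pushed sideways near the back, the shim turns about a point some 20 mm ahead of its middle.
- shim_tip (a point): Middle of the shim's thin end edge (2 mm thick), at bench height. At the start 35 to 90 mm in front of the short foot, and the shim points only roughly at the foot.
- jar: closed amber sample jar, 56 mm across, 75 mm tall, loose, standing near the shim; leave it alone. Origin: centre of its underside, z up.
- weight: steel calibration weight with a knob on top, 38 mm across, 68 mm tall, loose, standing near the shim; leave it alone. Origin: centre of its underside, z up.
- cup: open amber sample cup, 56 mm across, 60 mm tall, loose, standing near the shim; leave it alone. Origin: centre of its underside, z up.

How it is judged:
By the outcome, as a careful person would: the job done as asked, in the order asked, and still so for the second after the job is handed in, with the robot touching nothing.
It also fails if it takes over 64 s, if anything falls off the work surface, if the arm or the gripper's body presses on something with over 40 N, if the wrist force passes 120 N, or if a joint passes its speed limit or range.

ROBOT

A 6-joint arm with a two-finger parallel gripper is mounted at the origin on the work surface. World frame = base frame: x ahead of the robot, y to its left, z up, the work surface at z = 0. Lengths are in m, angles in rad, forces in N, time in s.
With the tool pointing down it reaches from about 0.3 to 0.825 m from the base axis. Payload 5.4 kg.
Tool frame: the origin (TCP) lies at the very end of the fingers, on their centre line; the grasp point (between the pads) lies 19 mm behind it; z points along the fingers, y is the line along which they close (so a half turn about z gives the same grasp; the last joint's range is limited). The gripper opens to 92 mm and grips with 3 to 60 N. Pads are 20 mm wide; open, the fingers measure 128 mm over their backs; the gripper's body (75 mm by 189 mm) begins 69 mm behind the grasp point.
Start: joints at [1.05, 0.158, 1.597, -0, 1.386, -0.21], TCP at [0.176, 0.547, 0.215] pointing down, gripper open.
Joint ranges: [-2.91, 2.91], [-0.94, 2.29], [0.18, 2.7], [-1.29, 4.43], [0.17, 2.64], [-3, 3]. Speed limits (rad/s): [2.57, 2.57, 3.14, 3.14, 3.14, 3.14].

INTERFACE

Orientations are given as a rotation vector (axis times angle).
In Python, from workcell import bot gives the robot as it stands. Calls block until the motion is done:
- bot.goto(position, orientation): joint-space move of the TCP to a pose.
- bot.line_to(position, rot=None, max_speed=0.15): straight line of the TCP; rot=None keeps the orientation; max_speed is the mean speed in m/s.
- bot.set_joints(angles): joint-space move.
- bot.set_gripper(opening, newtons=None): opening from 0.0 (shut) to 1.0 (fully open); newtons is the grip in N (None keeps the last); returns when the fingers have stopped.
- bot.hold(seconds).
- bot.inverse_kinematics(position, orientation): joint angles nearest the present ones, or None.
- bot.read_camera(name): name is "scene" or "side" or "wrist"; returns a dict with "pixels" (480x640x3 uint8, blue, green, red), "fx", "fy", "cx", "cy" (pixels), "R" (3x3) and "t" (3): a world point X has camera coordinates R X + t. Camera axes: x right, y down, z forward; pixel columns grow to the right and rows downward; lengths in m; the calibration is good to about 2 mm. A picture is of the moment at which its call begins. There is no depth.
A pose or a line that the arm cannot do raises bot.MotionError and nothing moves.
- bot.job_done(): hands the job in; it is judged then, once.
Readings, each from a call of its own:
- bot.current_clock(): time.
- bot.current_joints(): joint angles.
- bot.current_joint_vel(): joint speeds.
- bot.current_effort(): joint torques, N m.
- bot.current_ee_pos(): TCP position.
- bot.current_tool_rot(): TCP orientation.
- bot.current_contact_force(): force on the tool from outside, world axes, zero at the start.
- bot.current_ft_torque(): the same for the moment, N m.
- bot.current_opening(): opening from 0.0 (shut) to 1.0 (fully open).
- bot.current_grip_force(): force on a finger pad.
Only numpy, scipy, OpenCV 4.12 (cv2) and the standard library are available. Lean on these libraries where they do the work, as an engineer would, in place of code of your own. Each camera call takes 0.05 s, during which the arm holds its last target. There are 200 camera calls.

## Working session

There is one attempt and no reset: what is moved stays moved. The work goes in short steps, each a Python script; the robot and the scene stay as the last script left them, time stands still between calls to the robot, and variables do not carry over. Pictures are saved under pics/ and viewed, at most 10 in all, crops included, and the job is handed in when it is done.

```bash
mkdir -p pics; ls
python3 - <<'E'
from workcell import bot
import cv2
for n in ("scene","side"):
    c=bot.read_camera(n); cv2.imwrite(f"pics/{n}0.png",c["pixels"]); print(n,c["fx"],c["R"].round(3).tolist(),c["t"])
print(bot.current_clock(),bot.current_tool_rot())
E
```

```text
pics
scene 479.7314591493702 [[0.54, 0.842, -0.004], [0.692, -0.446, -0.568], [-0.48, 0.304, -0.823]] [-0.36772638 -0.39923413  1.08683908]
side 623.1848941953967 [[-0.932, -0.361, -0.017], [-0.266, 0.718, -0.643], [0.245, -0.595, -0.765]] [0.61214838 0.18052749 0.91049088]
0.1 [-4.86118957e-01 -3.10318135e+00  2.40120155e-03]
```

View pics/scene0.png

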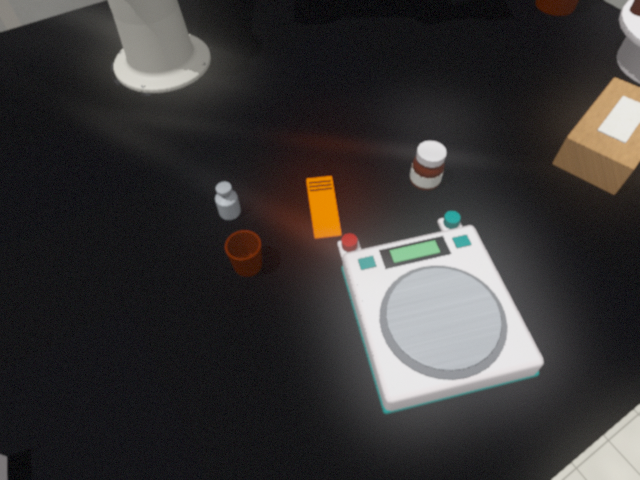

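View pics/side0.png

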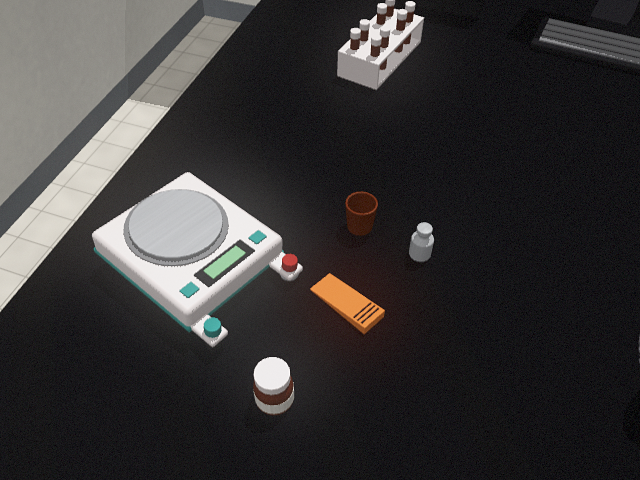

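The scene view shows the shim from its ribbed back (318,180) to its tip (327,237), with the red knob at (349,242) and the teal knob at (452,219). The side view shows the shim at (347,303), the red knob at (290,262), and the jar, weight and cup clear of the push line. Next I'll turn these into positions.

```bash
cat > h.py <<'E'
from workcell import bot
import cv2, numpy as np
def cam(n): return bot.read_camera(n)
def C(c): return -c["R"].T@c["t"]
def ray(c,p):
    d=c["R"].T@np.array([(p[0]-c["cx"])/c["fx"],(p[1]-c["cy"])/c["fy"],1.]); return C(c),d/np.linalg.norm(d)
def onz(c,p,z):
    o,d=ray(c,p); return o+d*(z-o[2])/d[2]
def tri(cs,ps):
    A=np.zeros((3,3));b=np.zeros(3)
    for c,p in zip(cs,ps):
        o,d=ray(c,p);M=np.eye(3)-np.outer(d,d);A+=M;b+=M@o
    return np.linalg.solve(A,b)
def proj(c,X):
    q=c["R"]@X+c["t"]; return np.array([c["fx"]*q[0]/q[2]+c["cx"],c["fy"]*q[1]/q[2]+c["cy"]])
def blob(c,h0,h1,s=120,v=60,near=None,r=25):
    H=cv2.cvtColor(c["pixels"],cv2.COLOR_BGR2HSV); m=cv2.inRange(H,(h0,s,v),(h1,255,255))
    if h0==0 and h1<8: m|=cv2.inRange(H,(172,s,v),(180,255,255))
    if near is not None:
        k=np.zeros_like(m);cv2.circle(k,tuple(int(a) for a in near),r,255,-1);m&=k
    cs,_=cv2.findContours(m,cv2.RETR_EXTERNAL,cv2.CHAIN_APPROX_NONE)
    return max(cs,key=cv2.contourArea)
def cen(k):
    m=cv2.moments(k);return np.array([m["m10"]/m["m00"],m["m01"]/m["m00"]])
def quad(k):
    h=cv2.convexHull(k)
    return cv2.approxPolyN(h,4,ensure_convex=True).reshape(-1,2).astype(float)
E
python3 - <<'E'
from h import *
s,d=cam("scene"),cam("side")
print("cams",C(s).round(3),C(d).round(3))
for nm,h,ps in (("red",(0,6),((349,242),(290,262))),("teal",(80,100),((452,219),(212,326)))):
    k=[blob(c,*h,near=p,r=14) for c,p in zip((s,d),ps)]
    print(nm,[cv2.contourArea(x) for x in k],[cen(x).round(1) for x in k],tri((s,d),[cen(x) for x in k]).round(4))
for nm,c in (("scene",s),("side",d)):
    k=blob(c,8,22,150,120);q=quad(k);print(nm,cv2.contourArea(k),cv2.boundingRect(k))
    for p in q: print(p,onz(c,p,.002)[:2].round(4),onz(c,p,.018)[:2].round(4),onz(c,p,0)[:2].round(4))
for nm,p,q,z in (("jar",(430,150),(272,373),.075),("weight",(224,187),(424,229),.065),("cup",(244,243),(362,205),.06)):
    print(nm,onz(s,p,z).round(3),onz(d,q,z).round(3))
E
```

```text
cams [ 0.996 -0.199  0.667] [0.396 0.633 0.824]
red [173.0, 213.5] [array([348.6, 239.7]), array([289.3, 262.2])] [0.6555 0.0626 0.0411]
teal [164.5, 245.0] [array([451.9, 217.2]), array([212.1, 327. ])] [0.7137 0.2222 0.0506]
scene 1664.5 (306, 175, 36, 64)
[342. 236.] [0.6216 0.0736] [0.6306 0.067 ] [0.6205 0.0744]
[313. 239.] [0.6003 0.0292] [0.6098 0.0237] [0.5991 0.0299]
[305. 177.] [0.4745 0.0902] [0.4871 0.0832] [0.4729 0.0911]
[332. 174.] [0.4953 0.1361] [0.5074 0.128 ] [0.4938 0.1371]
side 1917.0 (310, 273, 75, 61)
[388. 312.] [0.4849 0.0734] [0.4832 0.0843] [0.4852 0.0721]
[364. 333.] [0.5086 0.1237] [0.5064 0.1337] [0.5089 0.1225]
[309. 288.] [0.6185 0.0731] [0.6142 0.0841] [0.619  0.0718]
[329. 272.] [0.599  0.0307] [0.5951 0.0425] [0.5995 0.0293]
jar [0.595 0.27  0.075] [0.595 0.272 0.075]
weight [ 0.47  -0.061  0.065] [ 0.469 -0.06   0.065]
cup [ 0.584 -0.083  0.06 ] [ 0.581 -0.081  0.06 ]
```

```bash
cat >> h.py <<'E'
from scipy.spatial.transform import Rotation as Ro
def rv(psi):
    v=np.array([-np.sin(psi),np.cos(psi),0]);z=np.array([0,0,-1.]);return Ro.from_matrix(np.c_[np.cross(v,z),v,z]).as_rotvec()
foot=np.array([.6575,.064])
def U(psi): return np.array([np.cos(psi),np.sin(psi)])
def P(xy,z): return np.r_[xy,z]
E
python3 - <<'E'
from h import *
psi=np.arctan2(-.0541,.1127); tip=np.array([.610,.0515]); c=tip-.06*U(psi); piv=c+.02*U(psi)
d=foot-piv; tgt=np.arctan2(d[1],d[0]); print(np.degrees([psi,tgt]))
a=piv-.065*U(psi)
bot.set_gripper(.8,10)
bot.goto(P(a,.09),rv(psi)); print(bot.current_joints())
bot.line_to(P(a,.006)); bot.set_gripper(.59); print(bot.current_opening())
end=tgt+.062
for t in np.linspace(psi,end,5)[1:]:
    bot.line_to(P(piv-.065*U(t),.006),rot=rv(t),max_speed=.04)
print(bot.current_contact_force(),bot.current_clock())
bot.line_to(P(piv-.065*U(tgt),.006),rot=rv(tgt)); bot.set_gripper(.75)
bot.line_to(P(piv-.065*U(tgt),.1))
bot.goto(P(np.array([.38,.10]),.12),rv(tgt))
s,d=cam("scene"),cam("side")
for n,c in (("scene",s),("side",d)):
    cv2.imwrite(f"pics/{n}1.png",c["pixels"]); q=quad(blob(c,8,22,150,120))
    for p in q: print(n,p,onz(c,p,.002)[:2].round(4),onz(c,p,.018)[:2].round(4))
print(bot.current_clock())
E
```

```text
[-25.64265857  -3.29468253]
[-4.33974196e-02  1.62649244e-01  1.85275916e+00  2.38559588e-04
  1.12587152e+00 -1.16785584e+00]
0.5892283394108297
[ 0.34691678 -0.20514482 -0.79688519] 5.25
scene [350. 229.] [0.6169 0.0932] [0.6261 0.0861]
scene [324. 240.] [0.612  0.0437] [0.6213 0.0378]
scene [287. 187.] [0.4774 0.0501] [0.4899 0.0441]
scene [313. 175.] [0.4783 0.1052] [0.4908 0.0979]
side [391. 294.] [0.4902 0.0381] [0.4883 0.0497]
side [379. 322.] [0.4928 0.0964] [0.4909 0.1068]
side [309. 298.] [0.6114 0.0918] [0.6072 0.1023]
side [319. 276.] [0.6117 0.0444] [0.6075 0.0558]
7.3833
```

View pics/scene1.png

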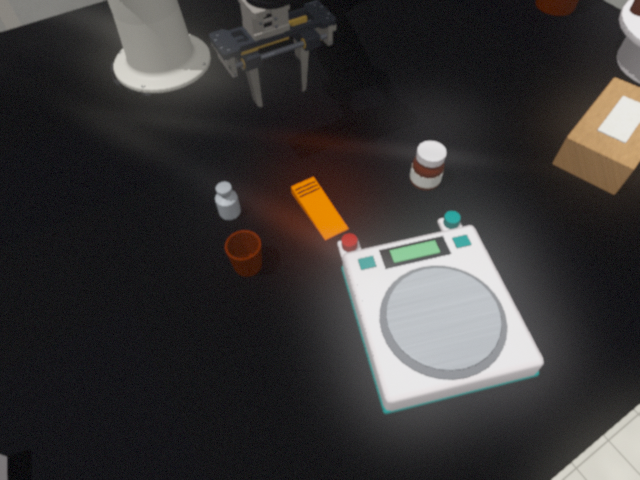

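The shim now points at the foot: the ribbed back is at about (305,187), the tip is at (337,235), and the red knob is at (349,242). Next is pushing it most of the way from behind.

```bash
cat > push.py <<'E'
from h import *
def push(back,target,start_gap=.018,stop=45):
    d=target-back; psi=np.arctan2(d[1],d[0]); u=U(psi)
    a=back-(.01+start_gap)*u
    bot.set_gripper(.1); bot.goto(P(a,.08),rv(psi)); bot.line_to(P(a,.006))
    bot.line_to(P(back-.012*u,.006),max_speed=.05)
    L=np.linalg.norm(d)
    for s in np.r_[np.arange(0,L,.005)[1:],L]:
        bot.line_to(P(back+(s-.01)*u,.006),max_speed=.03)
        f=bot.current_contact_force(); print(round(s,3),f.round(1),end=" ")
        if np.linalg.norm(f)>stop: print("STOP");break
    print(bot.current_ee_pos().round(4),bot.current_clock()); return psi
def look(tag):
    for n in ("scene","side"):
        c=cam(n); cv2.imwrite(f"pics/{n}{tag}.png",c["pixels"]); k=blob(c,8,22,150,120)
        for p in quad(k): print(n,p,onz(c,p,.002)[:2].round(4),onz(c,p,.018)[:2].round(4))
E
python3 - <<'E'
from push import *
psi=push(np.array([.492,.072]),np.array([.535,.0697]))
a=np.array([.535,.0697])-.05*U(psi)
bot.line_to(P(a,.006)); bot.line_to(P(a,.1)); bot.goto(P(np.array([.38,.10]),.12),rv(psi))
look(2); print(bot.current_clock())
E
```

```text
0.005 [ 0.8  0.7 -0.4] 0.01 [ 0.8 -0.1  0.3] 0.015 [-0.2 -0.1 -0.2] 0.02 [ 0.3  0.3 -0.9] 0.025 [ 1.  -1.  -0.3] 0.03 [-0.2  0.1 -0.5] 0.035 [ 0.8  0.4 -0.3] 0.04 [ 0.1  1.4 -0.3] 0.043 [-6.6  0.3  4.8] [0.5228 0.0705 0.0056] 12.7917
scene [352. 232.] [0.6239 0.0925] [0.6329 0.0855]
scene [337. 261.] [0.6584 0.0391] [0.6665 0.0334]
scene [298. 202.] [0.5182 0.049 ] [0.5297 0.043 ]
scene [324. 191.] [0.5219 0.1015] [0.5333 0.0942]
side [367. 285.] [0.5318 0.0344] [0.5292 0.046 ]
side [354. 313.] [0.5346 0.094 ] [0.5319 0.1045]
side [284. 288.] [0.6568 0.0874] [0.6517 0.098 ]
side [303. 269.] [0.6419 0.0399] [0.6371 0.0515]
14.6
```

View pics/side2.png

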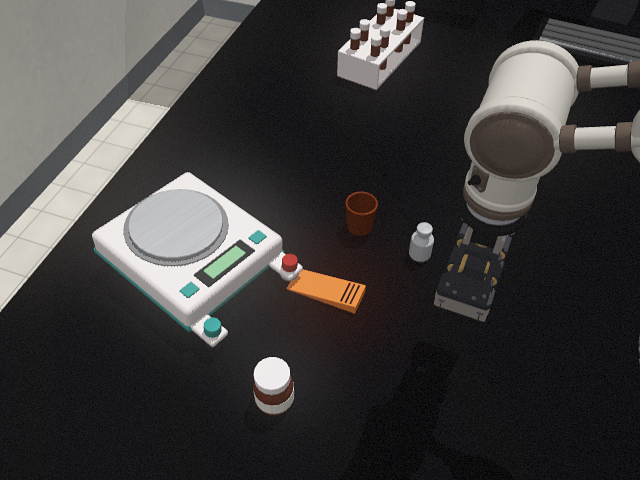

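The side view shows the tip just entering under the ear at about (290,280), with the shim lined up. The last push reading jumped to about 7 N as the foot made contact. I'll keep pushing along the same line.

Run:
```python
from push import *
psi=push(np.array([.533,.0697]),np.array([.599,.0664]),stop=60)
a=bot.current_ee_pos()[:2]-.05*U(psi)
bot.line_to(P(a,.006)); bot.line_to(P(a,.1)); bot.goto(P(np.array([.38,.10]),.12),rv(psi))
look(3); print(bot.current_clock())
s,d=cam("scene"),cam("side")
for nm,h,ps in (("red",(0,6),((349,238),(290,260))),("teal",(80,100),((452,219),(212,326)))):
    k=[blob(c,*h,near=p,r=14) for c,p in zip((s,d),ps)]
    print(nm,[cen(x).round(1) for x in k],tri((s,d),[cen(x) for x in k]).round(4))
```

```text
0.005 [-9.7 -0.1  7.5] 0.01 [-6.7  0.6  1.9] 0.015 [-4.4 -0.1  0.8] 0.02 [-5.6 -0.   0.7] 0.025 [-5.  -0.2 -1. ] 0.03 [-4.5  0.8 -0.8] 0.035 [-4.4  1.1 -2. ] 0.04 [-4.4 -0.3 -2.2] 0.045 [-3.8  0.7 -2. ] 0.05 [-3.1  0.7 -2.4] 0.055 [-3.2  0.  -2. ] 0.06 [-2.2  1.2 -1.5] 0.065 [-3.  -0.  -1.9] 0.066 [-4.1 -0.3 -3.3] [0.589  0.0669 0.0059] 20.9583
scene [351. 229.] [0.6179 0.0946] [0.627  0.0875]
scene [342. 266.] [0.6707 0.0407] [0.6785 0.0349]
scene [316. 230.] [0.5873 0.0434] [0.5971 0.0375]
scene [344. 217.] [0.5901 0.0989] [0.5999 0.0917]
side [332. 267.] [0.5979 0.019 ] [0.5939 0.031 ]
side [316. 299.] [0.6002 0.0897] [0.5962 0.1003]
side [253. 277.] [0.7135 0.0845] [0.7073 0.0952]
side [267. 265.] [0.7018 0.053 ] [0.6958 0.0644]
23.0083
red [array([351.3, 237.2]), array([287.3, 258.8])] [0.6585 0.0646 0.0504]
teal [array([454. , 218.2]), array([209.9, 327.4])] [0.7167 0.2239 0.0502]
```

View pics/side3.png

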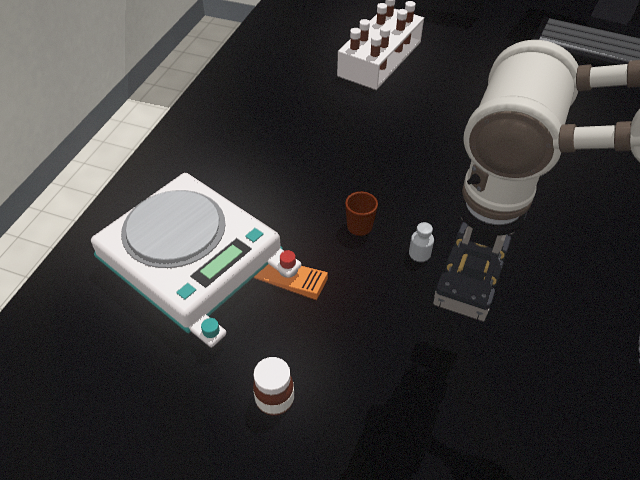

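View pics/scene3.png

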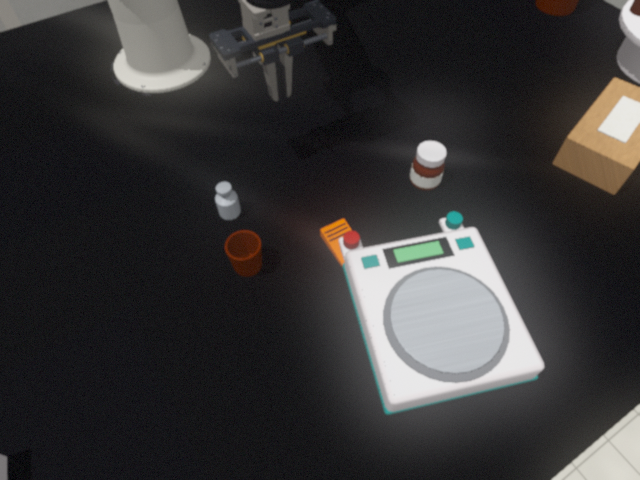

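The pictures show the shim seated under the foot, with the red and teal knobs now at equal heights (50.4 and 50.2 mm). The push force hasn't risen yet, so I'll press on a few mm until the hard stop shows in the force.

Run:
```python
from push import *
psi=np.radians(-2.9);u=U(psi);b=np.array([.599,.0667]);a=b-.03*u
bot.goto(P(a,.08),rv(psi)); bot.line_to(P(a,.006)); bot.line_to(P(b-.012*u,.006),max_speed=.05)
for s in np.arange(-.001,.0061,.001):
    bot.line_to(P(b+(s-.01)*u,.006),max_speed=.02); f=bot.current_contact_force(); print(round(s,3),f.round(1))
    if abs(f[0])>22: break
print(bot.current_ee_pos().round(4))
bot.line_to(P(a-.02*u,.006)); bot.line_to(P(a-.02*u,.1)); bot.goto(P(np.array([.38,.10]),.12),rv(psi))
look(4); s,d=cam("scene"),cam("side")
for nm,h,ps in (("red",(0,6),((351,237),(287,259))),("teal",(80,100),((454,218),(210,327)))):
    k=[blob(c,*h,near=p,r=14) for c,p in zip((s,d),ps)]
    print(nm,[cen(x).round(1) for x in k],tri((s,d),[cen(x) for x in k]).round(4))
print(bot.current_clock())
```

```text
-0.001 [ 0.7  0.7 -0.1]
0.0 [ 0.1 -0.2  1. ]
0.001 [-5.4  0.1  3.1]
0.002 [-7.9 -0.1  6.2]
0.003 [-8.8  1.1  7. ]
0.004 [-12.1  -0.    8.2]
0.005 [-13.8   0.1  11. ]
0.006 [-14.8   0.2  12.3]
[0.5909 0.0674 0.0055]
scene [351. 228.] [0.6161 0.0958] [0.6253 0.0887]
scene [342. 266.] [0.6707 0.0407] [0.6785 0.0349]
scene [317. 230.] [0.5882 0.0448] [0.598  0.0389]
scene [344. 218.] [0.5919 0.0977] [0.6017 0.0906]
side [332. 267.] [0.5979 0.019 ] [0.5939 0.031 ]
side [315. 299.] [0.6017 0.0902] [0.5977 0.1008]
side [253. 277.] [0.7135 0.0845] [0.7073 0.0952]
side [267. 265.] [0.7018 0.053 ] [0.6958 0.0644]
red [array([351.4, 237.4]), array([287.3, 258.8])] [0.6587 0.0645 0.0503]
teal [array([453.9, 218.4]), array([209.8, 327.4])] [0.7169 0.2238 0.0499]
29.2167
```

```bash
python3 -c "
from workcell import bot
bot.hold(.3);print(bot.current_contact_force());print(bot.job_done())"
```

```text
[ 0.28267196 -0.10416931  0.58689097]
the job is handed in; nothing more can be done
None
```

I pushed the shim, thin end first, under the short foot and handed the job in after about 30 s. The two front knobs are at the same height within about 0.5 mm. In the last push the force rose to about 15 N with no further lift, so I judged the balance to be on its stop, though I did not test it for rocking. The jar, weight and cup look unmoved in the pictures.

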